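Close the crispbread canister with its push-button lid

TASK

Close the open crispbread canister with the square lid lying beside it. The lid's round push-push button is locked down: press it once so that it pops up, lift the lid by the raised button and set it, without dropping it, squarely and fully home in the canister's mouth with the button still up, then press the button once more so that it locks down, and let go. Press gently, just until the latch bottoms and clicks, without forcing it (stay below 20 N), and leave the tin, the jar and the scoop where they stand.

Things in the scene. Friction and masses are not known exactly. Their poses are not given: they have to be found in the camera images.
- canister: Clear square food canister with a white band at its rim, crispbread slabs inside (60 mm below the rim). Fixed on the worktop, open at the top. 131 x 131 mm outside (134 over the band), 150 mm high, walls 4 mm. Origin: centre of its underside; x and y along its sides, z up.
- mouth (a point): Centre of the canister's open mouth, at the height of the rim (150 mm above the canister's underside); axes as the canister's. The mouth is a square hole 123 x 123 mm.
- lid: Loose white square lid, 0.3 kg, plug down. Cover plate 140 x 140 x 12 mm over a plug 120 x 120 mm, 28 mm deep, lower edge rounded 6 mm: 1.5 mm play a side in the mouth, any quarter turn fits. Four soft gasket strips round the plug lie flush with the button up and are driven out 1.7 mm with it down, to press on the mouth's walls. Origin: plug underside centre; x, y along the sides, z up.
- seat (a point): Centre of the underside of the lid's cover plate, 28 mm above the lid's origin (the plate's top is at 40 mm): it meets mouth, plate flat on the rim, when the lid is fully home. Axes as the lid's.
- button (a joint): Push-push button travel, m, down positive: 0 popped up, 0.012 locked. A press past the catch point, then let go, swaps the state; a shorter one changes nothing. Catch point differs from lid to lid, 0.016 to 0.023; a firm stop follows 1 mm later. Spring: 3 N at the top, 5.5 N locked, 10 N at most at the catch point, so a press reaching 13 N has caught. Let go straight up; a raised button follows.
- button_top (a point): Centre of the flat top of the button: round grey plastic knob, diameter 56 mm, in a 60 mm well amid the lid. Its top is 18 mm above the cover plate when popped up (grip its upright side from above), 6 mm above when locked, up to 7 mm below at the stop. It slides only along the lid's z.
- tin: Bystander: squat food tin with a plain paper label, diameter 74 mm, 62 mm high. Origin: centre of its underside.
- jar: Bystander: small amber glass jar with a steel cap, diameter 58 mm, 85 mm high. Origin: centre of its underside.
- scoop: Bystander: steel measuring scoop, cup of diameter 48 mm, 32 mm high, with a flat handle that reaches to 102 mm from the cup's axis. Origin: centre of the cup's underside.
Things that resemble listed ones, but are neither listed nor needed, are in the scene too. Of the things shaped like the lid, the white one is meant.

How it is judged (in metres and radians):
On the way, in this order (a step that is already met when the one before it is completed fails the run):
1. the lid's button has been pressed and stands popped up, the lid not yet on the canister (value of joint button below 0.003 m and distance between seat and mouth above 0.05 m), for 0.1 s.
2. the lid lies fully home in the canister's mouth with its button still up (horizontal distance between seat and mouth below 0.004 m and z of seat in the frame of mouth below 0.003 m and angle between lid's own z axis and vertical below 0.04 rad and value of joint button below 0.004 m), for 0.2 s.
At the end, for the whole second after the job is handed in: The lid sits at rest and level (within 0.03 rad) in the canister's mouth, its cover plate within 3 mm of the rim and its centre within 4 mm of the mouth's, with its button locked down (travel between 9 and 14.5 mm) (value of joint button between 0.009 and 0.0145 m and horizontal distance between seat and mouth below 0.004 m and z of seat in the frame of mouth below 0.003 m and angle between lid's own z axis and vertical below 0.03 rad and linear speed of lid below 0.02 m/s); the robot touches nothing.
It fails at once if the button is forced: more than 20 N on its top (contact force between anything else and button_c0 above 20 N).
It fails at once if the lid is dropped: it falls free from more than about 12 mm (linear speed of lid above 0.5 m/s and contact force between the fingers and lid below 0.05 N).
It fails at once if the tin is moved by more than 20 mm (distance of tin from where it was at the start of the episode above 0.02 m).
It fails at once if the jar is moved by more than 20 mm (distance of jar from where it was at the start of the episode above 0.02 m).
It fails at once if the scoop is moved by more than 20 mm (distance of scoop from where it was at the start of the episode above 0.02 m).
It also fails if it takes over 67 s, if anything falls off the work surface, if the arm or the gripper's body presses on something with over 40 N, if the wrist force passes 120 N, or if a joint passes its speed limit or range.

ROBOT

A 6-joint arm with a two-finger parallel gripper is mounted at the origin on the work surface. World frame = base frame: x ahead of the robot, y to its left, z up, the work surface at z = 0. Lengths are in mm, angles in rad, forces in N, time in s.
With the tool pointing down it reaches from about 425 to 950 mm from the base axis. Payload 3.5 kg.
Tool frame: the origin (TCP) lies midway between the tips of the shut fingers; the grasp point (between the pads) lies 19 mm behind it; z points along the fingers, y is the line along which they close (so a half turn about z gives the same grasp; the last joint's range is limited). The gripper opens to 85 mm and grips with 20 to 120 N. Pads are 22 mm wide; open, the fingers measure 114 mm over their backs; the gripper's body (76 mm by 85 mm) begins 54 mm behind the grasp point. The pads swing forward as they close: fully open they stand 13 mm farther back than shut.
Start: joints at [-1.376, 0.286, 1.577, -0, 1.279, -0.15], TCP at [228.178, -635.249, 231.325] pointing down, gripper open.
Joint ranges: [-2.77, 2.77], [-0.9, 2.22], [0.21, 2.48], [-1.53, 4.67], [0.24, 2.81], [-2.84, 2.84]. Speed limits (rad/s): [2.79, 2.79, 3.14, 3.14, 3.14, 3.14].

INTERFACE

Orientations are given as a unit quaternion [w, x, y, z].
In Python, from workcell import state, capture, camera_params, finish_job gives the robot as it stands.
- The arm moves only by the tool send_rows, never from a script. Its argument "deltas" is a list of rows, each a list of 3 entries, a list of its own where there are three numbers: the opening in per cent of the stroke, from 0 (shut) to 100 (fully open), then the shift along the tool's x, y, z in mm, then the turn, a rotation vector about the tool's x, y, z in degrees. In form: [[grip, [tx, ty, tz], [wx, wy, wz]], ...]. A call has 1 to 12 rows; each row shifts and turns the commanded pose from where the row before left it, along the tool's axes as they then stand; what a row does not reach is not made up. A row lasts 1/12 s, in which the tool goes at most 41.7 mm and 7.16 degrees, less where a joint would pass 70% of its speed; a pose out of reach is approached as far as the arm can. A call with a gripper value outside its range is refused whole. The fingers move at their own pace and stop on an object; the grip force is fixed at half the most. Time passes only in rows, so rows that do not move let the fingers close. It gives the time, the measured TCP pose, the force, the opening and the grip force at its end, in the units of the state.
- state(): the state, without advancing time (a new reading comes with each control period).
- capture(name): name is "scene" or "top" or "wrist"; returns (picture, depth): 480x640x3 uint8, red, green, blue; 480x640 float32, mm along the optical axis (not along the pixel's ray), 0 where there is no reading.
- camera_params(name): a dict with "intrinsics" (3x3 intrinsics, pixels), "R" (3x3) and "t" (3): a world point X has camera coordinates R X + t. Camera axes: x right, y down, z forward; pixel columns grow to the right and rows downward; lengths in mm; the calibration is good to about 2 mm. The wrist camera is an equidistant fisheye: a pixel r from the principal point sees the ray r / f radians off the axis. A picture is of the moment at which its call begins: read the wrist's pose just before it. camera_params takes no time and is no camera call; for the wrist camera it gives the pose at the moment of the call.
- finish_job(): hands the job in; it is judged then, once.
The state is a dict: "clock": time; "joints": joint angles; "dq": joint speeds; "joint_torque": joint torques, N m; "eef_pos": TCP position; "ee_rot": TCP orientation; "contact_force": force on the tool from outside, world axes, zero at the start; "moment": the same for the moment, N m; "width": opening from 0.0 (shut) to 1.0 (fully open); "grasp_force": force on a finger pad.
Only numpy, scipy, OpenCV 4.12 (cv2) and the standard library are available. Lean on these libraries where they do the work, as an engineer would, in place of code of your own. Each camera call takes 0.05 s, during which the arm holds its last target. There are 200 camera calls.

## Working session

There is one attempt and no reset: what is moved stays moved. The work goes in short steps, Python scripts to look and compute and a tool call to move; the robot and the scene stay as the last step left them, time stands still between calls to the robot, and variables do not carry over. Pictures are saved under pics/ and viewed, at most 10 in all, crops included, and the job is handed in when it is done.

Besides the shell and the picture viewer there is one more tool, called as a command line: name --argument value ..., lists and objects as JSON in quotes. send_rows: Moves the arm, as the interface text tells. Its arguments: {"type":"object","properties":{"deltas":{"type":"array","items":{"type":"array"}}},"required":["deltas"]}

```bash
mkdir -p pics
python3 - <<'E'
from workcell import *
import cv2,numpy as np
for n in("scene","top"):
    p,d=capture(n);cv2.imwrite(f"pics/{n}0.png",p[:,:,::-1]);np.save(f"{n}0.npy",d)
    c=camera_params(n);print(n,np.array(c["intrinsics"]).round(1).tolist(),np.array(c["R"]).round(3).tolist(),c["t"])
print(state())
E
```

```text
scene [[544.3, 0.0, 316.3], [0.0, 544.3, 242.1], [0.0, 0.0, 1.0]] [[0.509, 0.861, -0.016], [0.483, -0.301, -0.823], [-0.713, 0.411, -0.568]] [-196.06842241 -203.11137318 1457.82702507]
top [[543.2, 0.0, 316.5], [0.0, 543.2, 240.0], [0.0, 0.0, 1.0]] [[-0.0, -1.0, -0.002], [-0.989, 0.001, -0.147], [0.147, 0.002, -0.989]] [-101.16474401  593.19482868 1153.15593173]
{'clock': 0.1, 'joints': array([-1.37596897e+00,  2.87096731e-01,  1.57804326e+00,  1.78717700e-05,
        1.27861758e+00, -1.50019654e-01]), 'dq': array([ 0.000705  , -0.00026103, -0.00382804,  0.00065466,  0.00016099,
        0.00141025]), 'joint_torque': array([ 9.69049574e-05, -4.07296336e+01, -2.93700600e+01, -1.47098349e-04,
        3.38996273e-03,  1.69715514e-05]), 'eef_pos': array([ 228.08705488, -634.65618268,  230.06554944]), 'ee_rot': array([-1.08238092e-03,  9.85171725e-01,  1.71567774e-01, -1.56970326e-05]), 'contact_force': array([-0.03924526, -0.52677439, -0.57666876]), 'moment': array([ 0.05125058,  0.06494575, -0.05113327]), 'grasp_force': 0.0, 'width': 0.999063088415795}
```

View pics/scene0.png

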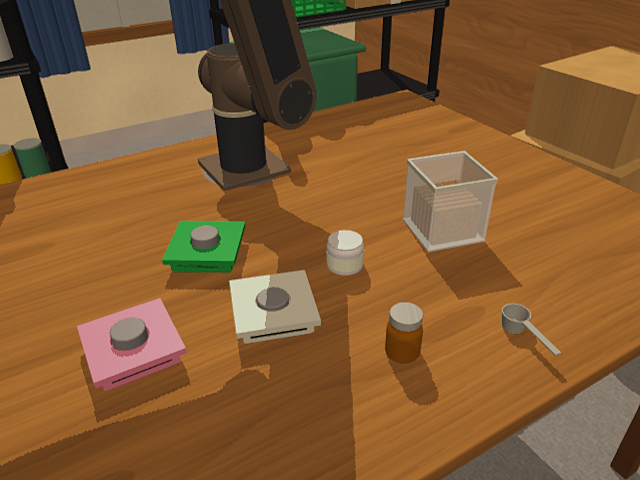

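View pics/top0.png

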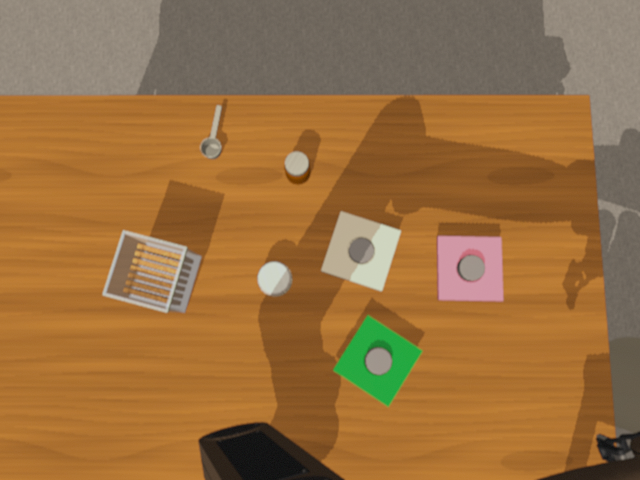

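The scene picture shows three lid-like things: white (274,300) with its button low, green (205,240) and pink (130,335), both with buttons up. In the top picture these are at (361,250), (378,360) and (471,267). I choose the white one. The canister is at top (152,272), the tin at (275,279), the jar at (297,164) and the scoop at (211,148).

```bash
cat > h.py <<'E'
from workcell import *
import cv2,numpy as np
def world(n,d):
    c=camera_params(n);K=np.array(c["intrinsics"]);R=np.array(c["R"]);t=np.array(c["t"])
    v,u=np.mgrid[:480,:640]
    P=np.stack([(u-K[0,2])/K[0,0]*d,(v-K[1,2])/K[1,1]*d,d],-1)
    return (P-t)@R
def rect(W,m):
    k,l,s,c=cv2.connectedComponentsWithStats(m.astype(np.uint8))
    i=1+np.argmax(s[1:,4]);q=W[l==i]
    return s[i].tolist(),q[:,2].mean(),cv2.minAreaRect(q[:,:2].astype(np.float32))
E
python3 - <<'E'
from h import *
for n in("top","scene"):
    d=np.load(n+"0.npy");W=world(n,d);z=W[...,2]
    p=cv2.imread(f"pics/{n}0.png");v,u=np.mgrid[:480,:640]
    if n=="top": bl=(u>310)&(u<410)&(v>205)&(v<300); bc=(u>95)&(u<210)&(v>220)&(v<320)
    else: bl=(u>222)&(u<325)&(v>262)&(v<347);bc=(u>395)&(u<505)&(v>140)&(v<260)
    ok=d>0
    print(n,"lid",rect(W,ok&bl&(abs(z-41)<8)))
    print(n,"can",rect(W,ok&bc&(abs(z-150)<8)))
    b=ok&bl&(z>43); print("btn",b.sum(),np.median(W[b],0).round(1))
    print("tabl",np.median(z[ok&(z<15)&(z>-15)]))
    for nm,(a,bb) in ({"tin":(275,279),"jar":(297,164),"scoop":(211,148)} if n=="top" else {}).items(): print(nm,W[bb,a].round())
p=cv2.imread("pics/top0.png")
a=cv2.resize(p[200:300,310:415],(420,400),interpolation=2);b=cv2.resize(p[222:322,95:210],None,fx=3.2,fy=4,interpolation=2)
cv2.imwrite("pics/crop1.png",np.hstack([a,b]))
E
```

```text
top lid ([321, 212, 80, 80, 3879], np.float64(39.97917443877727), ((569.9797973632812, -199.14715576171875), (139.8323974609375, 140.8163604736328), 71.50447845458984))
top can ([102, 231, 86, 82, 876], np.float64(148.47552410850642), ((515.1831665039062, 241.0113983154297), (137.86312866210938, 134.22007751464844), 75.11531829833984))
btn 603 [ 570.4 -198.9   45. ]
tabl -0.7308036445586449
tin [506. -13.  65.]
jar [754. -59.  85.]
scoop [817. 145.   3.]
scene lid ([230, 270, 91, 66, 4430], np.float64(39.19326894734337), ((569.9085693359375, -197.15174865722656), (140.1920166015625, 146.80465698242188), 71.29940795898438))
scene can ([407, 151, 91, 42, 818], np.float64(146.58531277393473), ((515.3090209960938, 242.3537139892578), (137.9571533203125, 140.967529296875), 75.62225341796875))
btn 487 [ 573.1 -198.8   44.7]
tabl -1.429671718146023
```

View pics/crop1.png

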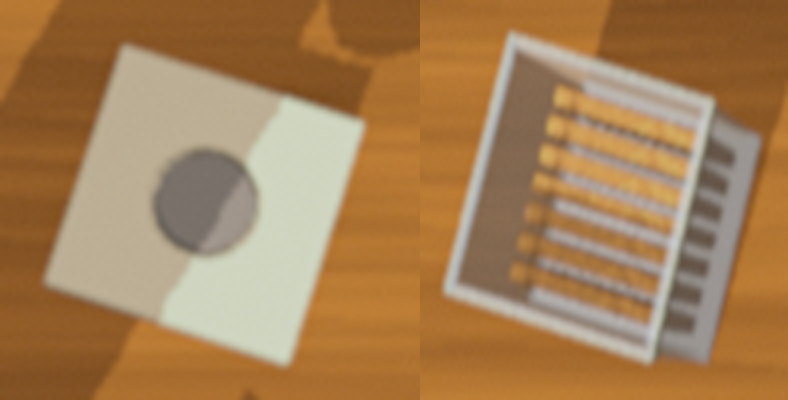

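The crop shows the white lid (button flush-low, centre at crop (205,202)) and the open canister with its rim in view, so the choice is confirmed. Moving over the lid with the fingers shut.

send_rows --deltas '[[0,[33.5,-21,0],[0,0,0]],[0,[33.5,-21,0],[0,0,0]],[0,[33.5,-21,0],[0,0,0]],[0,[33.5,-21,0],[0,0,0]],[0,[33.5,-21,0],[0,0,0]],[0,[33.5,-21,0],[0,0,0]],[0,[33.5,-21,0],[0,0,0]],[0,[33.5,-21,0],[0,0,0]],[0,[33.5,-21,0],[0,0,0]],[0,[33.5,-21,0],[0,0,0]],[0,[33.5,-21,0],[0,0,0]],[0,[33.5,-21,0],[0,0,0]]]'

```text
clock: 1.1
eef_pos: [522.0, -260.3, 230.9]
ee_rot: [-0.0, 0.985, 0.172, -0.0]
contact_force: [0.6, -0.4, 0.4]
width: 0.001
grasp_force: 0.0
```

send_rows --deltas '[[0,[33.5,-21,0],[0,0,0]],[0,[33.5,-21,0],[0,0,0]],[0,[0,0,0],[0,0,-6.5]],[0,[0,0,0],[0,0,-6.5]],[0,[0,0,0],[0,0,-6.5]],[0,[0,0,0],[0,0,-6.5]],[0,[0,0,0],[0,0,-6.5]],[0,[0,0,0],[0,0,-6.5]],[0,[0,0,0],[0,0,-6.5]],[0,[0,0,0],[0,0,-6.3]],[0,[0,0,0],[0,0,0]],[0,[0,0,0],[0,0,0]]]'

```text
clock: 2.1
eef_pos: [570.0, -199.9, 230.8]
ee_rot: [-0.0, 0.812, 0.584, -0.0]
contact_force: [0.0, -0.1, -0.3]
width: 0.002
grasp_force: 0.0
```

Run:
```python
from h import *
c=camera_params("wrist");p,d=capture("wrist");cv2.imwrite("pics/w1.png",p[:,:,::-1]);np.save("w1.npy",d)
print(np.array(c["intrinsics"]).tolist(),np.array(c["R"]).round(3).tolist(),c["t"]);print(state()["contact_force"])
```

```text
[[371.64829954431775, 0.0, 322.20409358146475], [0.0, 371.64829954431775, 240.11891965380292], [0.0, 0.0, 1.0]] [[0.948, -0.319, -0.001], [-0.303, -0.9, 0.313], [-0.101, -0.296, -0.95]] [-602.68136955  -47.91152484  378.08544991]
[-0.15822656 -0.18493941 -1.01365359]
```

View pics/w1.png

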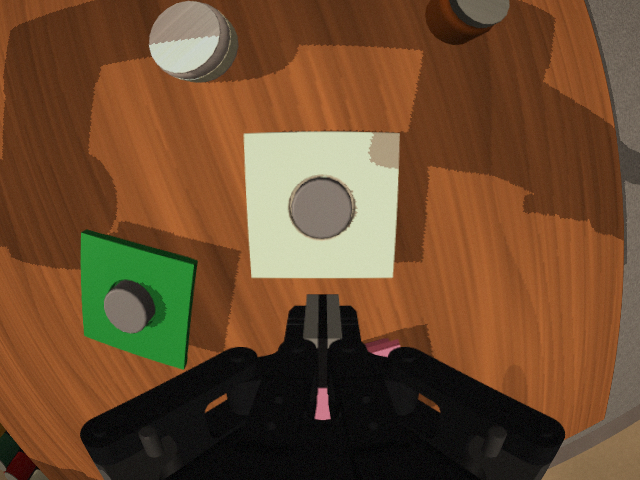

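The wrist view shows the white lid squared to the tool: corners about (244,133), (399,132), (393,277), (251,277), and the button at (321,207).

```bash
cat >> h.py <<'E'
def ray(c,uv,z):
    K=np.array(c["intrinsics"]);R=np.array(c["R"]);t=np.array(c["t"])
    p=(np.array(uv,float)-K[:2,2])/K[0,0];r=np.linalg.norm(p,axis=-1,keepdims=True)
    D=np.concatenate([p/r*np.sin(r),np.cos(r)],-1)@R;C=-R.T@t
    return C+D*((z-C[2])/D[:,2:])
E
python3 - <<'E'
from h import *
c=camera_params("wrist")
print(ray(c,[(321.5,207.5)],46))
q=ray(c,[(244.5,133),(399.5,132),(393,277.5),(251.5,277.5)],40);print(q.round(1),q.mean(0),cv2.minAreaRect(q[:,:2].astype(np.float32)))
E
```

```text
[[ 569.46346537 -195.88049934   46.        ]]
[[ 525.7 -109.2   40. ]
 [ 657.8 -152.7   40. ]
 [ 613.7 -286.8   40. ]
 [ 480.5 -242.1   40. ]] [ 569.42792094 -197.67773682   40.        ] ((569.5823974609375, -197.5085906982422), (141.20567321777344, 140.51876831054688), 71.4382095336914)
```

send_rows --deltas '[[0,[1.6,0,28],[0,0,0]],[0,[0,0,35],[0,0,0]],[0,[0,0,35],[0,0,0]],[0,[0,0,35],[0,0,0]],[0,[0,0,28],[0,0,0]],[0,[0,0,14],[0,0,0]],[0,[0,0,0],[0,0,0]],[0,[0,0,0],[0,0,0]],[0,[0,0,0],[0,0,0]]]'

```text
clock: 2.9
eef_pos: [572.3, -199.4, 58.7]
ee_rot: [0.002, 0.811, 0.584, 0.001]
contact_force: [-0.4, -0.7, 0.8]
width: -0.003
grasp_force: 0.0
```

send_rows --deltas '[[0,[0,0,3],[0,0,0]],[0,[0,0,3],[0,0,0]],[0,[0,0,3],[0,0,0]],[0,[0,0,2],[0,0,0]],[0,[0,0,0],[0,0,0]],[0,[0,0,0],[0,0,0]]]'

```text
clock: 3.4
eef_pos: [571.0, -198.7, 46.1]
ee_rot: [0.0, 0.811, 0.585, 0.0]
contact_force: [-0.8, 1.2, 4.3]
width: 0.007
grasp_force: 1.8
```

send_rows --deltas '[[0,[0,0,1],[0,0,0]],[0,[0,0,1],[0,0,0]],[0,[0,0,1],[0,0,0]],[0,[0,0,0],[0,0,0]],[0,[0,0,0],[0,0,0]]]'

```text
clock: 3.82
eef_pos: [571.1, -198.7, 43.0]
ee_rot: [0.0, 0.811, 0.585, 0.0]
contact_force: [-0.6, 0.6, 5.4]
width: -0.001
grasp_force: 2.7
```

send_rows --deltas '[[0,[0,0,0.7],[0,0,0]],[0,[0,0,0.7],[0,0,0]],[0,[0,0,0],[0,0,0]],[0,[0,0,0],[0,0,0]]]'

```text
clock: 4.15
eef_pos: [571.1, -198.7, 41.7]
ee_rot: [0.0, 0.811, 0.585, 0.0]
contact_force: [-1.4, 0.4, 4.7]
width: 0.002
grasp_force: 2.8
```

send_rows --deltas '[[0,[0,0,0.7],[0,0,0]],[0,[0,0,0.7],[0,0,0]],[0,[0,0,0],[0,0,0]],[0,[0,0,0],[0,0,0]]]'

```text
clock: 4.48
eef_pos: [571.1, -198.7, 40.4]
ee_rot: [0.0, 0.811, 0.585, 0.0]
contact_force: [-1.2, -0.0, 6.6]
width: 0.002
grasp_force: 3.0
```

send_rows --deltas '[[0,[0,0,0.7],[0,0,0]],[0,[0,0,0],[0,0,0]],[0,[0,0,0],[0,0,0]]]'

```text
clock: 4.73
eef_pos: [571.1, -198.7, 39.7]
ee_rot: [0.0, 0.811, 0.585, 0.0]
contact_force: [-2.0, 0.8, 5.8]
width: -0.002
grasp_force: 3.0
```

send_rows --deltas '[[0,[0,0,0.7],[0,0,0]],[0,[0,0,0],[0,0,0]],[0,[0,0,0],[0,0,0]]]'

```text
clock: 4.98
eef_pos: [571.1, -198.7, 39.0]
ee_rot: [0.0, 0.811, 0.585, 0.0]
contact_force: [-1.6, 0.7, 7.3]
width: -0.004
grasp_force: 3.1
```

send_rows --deltas '[[0,[0,0,0.7],[0,0,0]],[0,[0,0,0],[0,0,0]],[0,[0,0,0],[0,0,0]]]'

```text
clock: 5.23
eef_pos: [571.1, -198.7, 38.5]
ee_rot: [0.0, 0.811, 0.585, 0.0]
contact_force: [-1.8, 0.8, 7.5]
width: -0.001
grasp_force: 3.4
```

send_rows --deltas '[[0,[0,0,0.5],[0,0,0]],[0,[0,0,0],[0,0,0]],[0,[0,0,0],[0,0,0]]]'

```text
clock: 5.48
eef_pos: [571.1, -198.7, 38.1]
ee_rot: [0.0, 0.811, 0.585, 0.0]
contact_force: [-2.0, 0.9, 7.7]
width: -0.003
grasp_force: 3.6
```

send_rows --deltas '[[0,[0,0,0.5],[0,0,0]],[0,[0,0,0],[0,0,0]],[0,[0,0,0],[0,0,0]]]'

```text
clock: 5.73
eef_pos: [571.1, -198.7, 37.6]
ee_rot: [0.0, 0.811, 0.585, 0.0]
contact_force: [-3.4, 0.4, 7.5]
width: 0.002
grasp_force: 3.7
```

send_rows --deltas '[[0,[0,0,0.5],[0,0,0]],[0,[0,0,0],[0,0,0]],[0,[0,0,0],[0,0,0]]]'

```text
clock: 5.98
eef_pos: [571.1, -198.7, 37.2]
ee_rot: [0.0, 0.811, 0.585, 0.0]
contact_force: [-2.1, 1.7, 8.0]
width: -0.003
grasp_force: 3.8
```

send_rows --deltas '[[0,[0,0,0.5],[0,0,0]],[0,[0,0,0],[0,0,0]],[0,[0,0,0],[0,0,0]]]'

```text
clock: 6.23
eef_pos: [571.1, -198.7, 36.7]
ee_rot: [0.0, 0.811, 0.585, 0.0]
contact_force: [-2.0, 0.4, 7.8]
width: -0.0
grasp_force: 3.8
```

send_rows --deltas '[[0,[0,0,0.5],[0,0,0]],[0,[0,0,0],[0,0,0]],[0,[0,0,0],[0,0,0]]]'

```text
clock: 6.48
eef_pos: [571.1, -198.7, 36.2]
ee_rot: [0.0, 0.811, 0.585, 0.0]
contact_force: [-2.5, 1.8, 6.7]
width: -0.0
grasp_force: 3.9
```

send_rows --deltas '[[0,[0,0,0.5],[0,0,0]],[0,[0,0,0],[0,0,0]],[0,[0,0,0],[0,0,0]]]'

```text
clock: 6.73
eef_pos: [571.1, -198.7, 35.9]
ee_rot: [0.0, 0.811, 0.585, 0.0]
contact_force: [-3.5, 1.2, 8.6]
width: -0.0
grasp_force: 4.3
```

send_rows --deltas '[[0,[0,0,0.5],[0,0,0]],[0,[0,0,0],[0,0,0]],[0,[0,0,0],[0,0,0]]]'

```text
clock: 6.98
eef_pos: [571.1, -198.7, 35.7]
ee_rot: [0.0, 0.811, 0.585, -0.0]
contact_force: [-2.9, 1.0, 10.1]
width: -0.001
grasp_force: 5.2
```

send_rows --deltas '[[0,[0,0,0.4],[0,0,0]],[0,[0,0,0],[0,0,0]],[0,[0,0,0],[0,0,0]]]'

```text
clock: 7.23
eef_pos: [571.2, -198.7, 35.7]
ee_rot: [0.0, 0.811, 0.585, -0.0]
contact_force: [-3.8, 1.9, 11.7]
width: 0.0
grasp_force: 5.9
```

The motion has stalled at 35.7 and the force is climbing, so this is the stop. One more small step to reach 13 N.

send_rows --deltas '[[0,[0,0,0.4],[0,0,0]],[0,[0,0,0],[0,0,0]],[0,[0,0,0],[0,0,0]]]'

```text
clock: 7.48
eef_pos: [571.2, -198.7, 35.6]
ee_rot: [-0.0, 0.811, 0.585, -0.0]
contact_force: [-4.7, 2.6, 12.6]
width: 0.001
grasp_force: 6.7
```

send_rows --deltas '[[0,[0,0,-3],[0,0,0]],[0,[0,0,-6],[0,0,0]],[0,[0,0,-10],[0,0,0]],[0,[0,0,-15],[0,0,0]],[100,[0,0,-20],[0,0,0]],[100,[0,0,-25],[0,0,0]],[100,[0,0,-30],[0,0,0]],[100,[0,0,-30],[0,0,0]],[100,[0,0,0],[0,0,0]],[100,[0,0,0],[0,0,0]],[100,[0,0,0],[0,0,0]]]'

```text
clock: 8.4
eef_pos: [570.1, -198.2, 171.2]
ee_rot: [-0.001, 0.811, 0.585, -0.0]
contact_force: [-0.1, 0.2, -0.7]
width: 0.975
grasp_force: 0.0
```

Run:
```python
from h import *
print(state()["eef_pos"],state()["width"])
p,d=capture("top");W=world("top",d);z=W[...,2];cv2.imwrite("pics/top2.png",p[:,:,::-1])
p,d=capture("wrist");cv2.imwrite("pics/w2.png",p[:,:,::-1])
p,d=capture("scene");cv2.imwrite("pics/s2.png",p[:,:,::-1]);S=world("scene",d)
v,u=np.mgrid[:480,:640]
for Q,bl in((W,(u>310)&(u<410)&(v>200)&(v<300)),(S,(u>222)&(u<325)&(v>255)&(v<347))):
    z=Q[...,2];b=bl&(z>43)&(z<70);print(b.sum(),np.percentile(z[b],[10,50,90]),np.median(Q[b],0))
cv2.imwrite("pics/c2.png",cv2.resize(p[:,:,::-1] if 0 else cv2.imread("pics/s2.png")[200:350,180:340],None,fx=3,fy=3))
```

```text
[ 570.07352491 -198.17854237  171.18619387] 0.9752454911343815
8 [43.09866247 43.33755998 44.72407378] [ 568.57099671 -239.7153307    43.33755998]
691 [48.11810152 56.08064767 57.61958415] [ 578.20738902 -200.33018495   56.08064767]
```

View pics/w2.png

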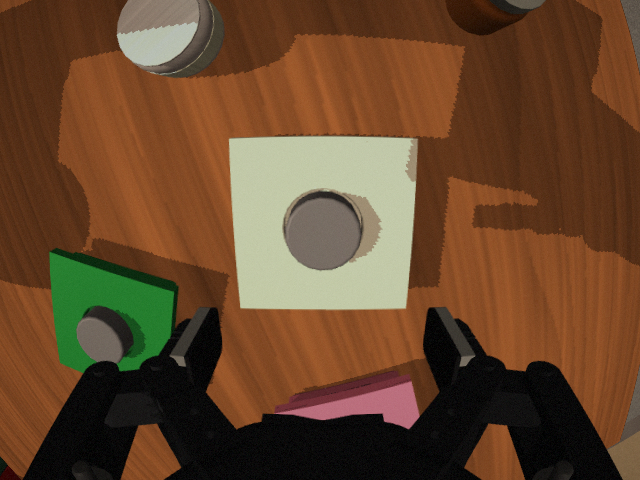

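The wrist view shows the button popped up, standing proud with a shadow, at (323,229). The lid corners are at (229,139), (418,138), (406,308), (241,309).

Run:
```python
from h import *
c=camera_params("wrist")
print(ray(c,[(323,229.5)],58))
q=ray(c,[(229.5,139),(418,138),(406,308),(241,309)],40);print(q.mean(0),cv2.minAreaRect(q[:,:2].astype(np.float32)))
```

```text
[[ 570.22436922 -193.11153563   58.        ]]
[ 569.09798103 -197.79836576   40.        ] ((569.017333984375, -197.8636016845703), (141.09400939941406, 139.66062927246094), 71.57276916503906)
```

send_rows --deltas '[[100,[0,0,20],[0,0,0]],[100,[0,0,25],[0,0,0]],[100,[0,0,25],[0,0,0]],[100,[0,0,20],[0,0,0]],[100,[0,0,10],[0,0,0]],[100,[0,0,0],[0,0,0]],[100,[0,0,0],[0,0,0]],[100,[0,0,0],[0,0,0]]]'

```text
clock: 9.22
eef_pos: [571.6, -199.0, 73.3]
ee_rot: [0.001, 0.811, 0.585, 0.0]
contact_force: [-1.0, 0.7, 0.8]
width: 0.998
grasp_force: 0.0
```

send_rows --deltas '[[100,[0,0,12],[0,0,0]],[100,[0,0,12],[0,0,0]],[100,[0,0,6],[0,0,0]],[100,[0,0,3],[0,0,0]],[100,[0,0,0],[0,0,0]],[100,[0,0,0],[0,0,0]],[100,[0,0,0],[0,0,0]]]'

```text
clock: 9.8
eef_pos: [571.0, -198.7, 39.5]
ee_rot: [0.0, 0.811, 0.585, 0.0]
contact_force: [0.1, 0.4, -0.0]
width: 1.001
grasp_force: 0.0
```

send_rows --deltas '[[80,[0,0,0],[0,0,0]],[70,[0,0,0],[0,0,0]],[60,[0,0,0],[0,0,0]],[55,[0,0,0],[0,0,0]],[50,[0,0,0],[0,0,0]],[50,[0,0,0],[0,0,0]],[50,[0,0,0],[0,0,0]],[50,[0,0,0],[0,0,0]],[50,[0,0,0],[0,0,0]]]'

```text
clock: 10.55
eef_pos: [570.8, -198.6, 39.3]
ee_rot: [0.0, 0.811, 0.585, 0.0]
contact_force: [-1.4, 0.5, 2.4]
width: 0.631
grasp_force: 64.9
```

send_rows --deltas '[[40,[0,0,-2],[0,0,0]],[40,[0,0,-4],[0,0,0]],[40,[0,0,-8],[0,0,0]],[40,[0,0,-12],[0,0,0]],[40,[0,0,-12],[0,0,0]],[40,[0,0,-8],[0,0,0]],[40,[0,0,-4],[0,0,0]],[40,[0,0,0],[0,0,0]],[40,[0,0,0],[0,0,0]],[40,[0,0,0],[0,0,0]]]'

```text
clock: 11.38
eef_pos: [570.2, -198.3, 88.6]
ee_rot: [-0.001, 0.811, 0.585, -0.0]
contact_force: [-0.3, 0.2, -3.2]
width: 0.628
grasp_force: 64.2
```

Run:
```python
from h import *
s=state();print(s["eef_pos"],s["moment"])
p,d=capture("scene");cv2.imwrite("pics/s3.png",p[:,:,::-1]);np.save("s3.npy",d)
W=world("scene",d);P=W[160:350,200:340].reshape(-1,3)
m=(P[:,2]>60)&(P[:,2]<110)&(np.hypot(P[:,0]-571,P[:,1]+199)<110);Q=P[m]
h,e=np.histogram(Q[:,2],25);print(list(zip(e.round().astype(int).tolist(),h.tolist())))
cv2.imwrite("pics/c3.png",cv2.resize(p[140:340,180:360,::-1],None,fx=3,fy=3,interpolation=2))
```

```text
[ 570.22343765 -198.26529792   88.57887545] [ 1.07253523e-02 -3.59255283e-02 -3.95330917e-05]
[(60, 66), (62, 66), (64, 62), (66, 16), (68, 0), (70, 0), (72, 3), (74, 46), (76, 79), (78, 81), (80, 88), (82, 98), (84, 452), (86, 2269), (88, 728), (90, 30), (92, 22), (94, 26), (96, 30), (98, 22), (100, 36), (102, 53), (104, 147), (106, 62), (108, 17)]
```

View pics/c3.png

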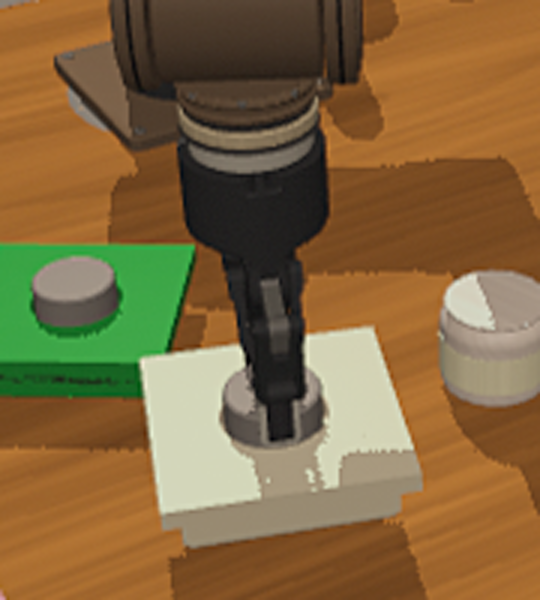

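The crop shows the lid hanging level from the raised button, with the tin at right untouched. Next I raise it and carry it partway, so the wrist camera can view the canister mouth ahead.

send_rows --deltas '[[40,[0,0,-8],[0,0,0]],[40,[0,0,-18],[0,0,0]],[40,[0,0,-22],[0,0,0]],[40,[0,0,-22],[0,0,0]],[40,[0,0,-22],[0,0,0]],[40,[0,0,-22],[0,0,0]],[40,[0,0,-18],[0,0,0]],[40,[0,0,-12],[0,0,0]],[40,[0,0,-6],[0,0,0]],[40,[0,0,0],[0,0,0]]]'

```text
clock: 12.27
eef_pos: [571.3, -198.8, 240.7]
ee_rot: [0.001, 0.811, 0.585, 0.001]
contact_force: [-0.2, 0.1, -3.1]
width: 0.629
grasp_force: 64.3
```

send_rows --deltas '[[40,[8.7,-4.6,0],[0,0,0]],[40,[17.4,-9.2,0],[0,0,0]],[40,[26.1,-13.8,0],[0,0,0]],[40,[26.1,-13.8,0],[0,0,0]],[40,[26.1,-13.8,0],[0,0,0]],[40,[26.1,-13.8,0],[0,0,0]],[40,[26.1,-13.8,0],[0,0,-1]],[40,[26.1,-13.8,0],[0,0,-1]],[40,[17.4,-9.2,0],[0,0,-1]],[40,[8.7,-4.6,0],[0,0,-0.6]],[40,[0,0,0],[0,0,0]],[40,[0,0,0],[0,0,0]]]'

```text
clock: 13.27
eef_pos: [529.9, 34.2, 238.1]
ee_rot: [-0.0, 0.792, 0.61, -0.001]
contact_force: [0.4, -1.1, -4.4]
width: 0.631
grasp_force: 64.3
```

Run:
```python
from h import *
s=state();print(s["eef_pos"],s["ee_rot"],s["width"])
p,d=capture("wrist");cv2.imwrite("pics/w4.png",p[:,:,::-1]);np.save("w4.npy",d)
p,d=capture("top");cv2.imwrite("pics/t4.png",p[:,:,::-1]);np.save("t4.npy",d)
```

```text
[529.85243526  34.22520485 238.10667329] [-2.28869583e-04  7.92282288e-01  6.10154112e-01 -8.26834820e-04] 0.631368933134412
```

View pics/w4.png

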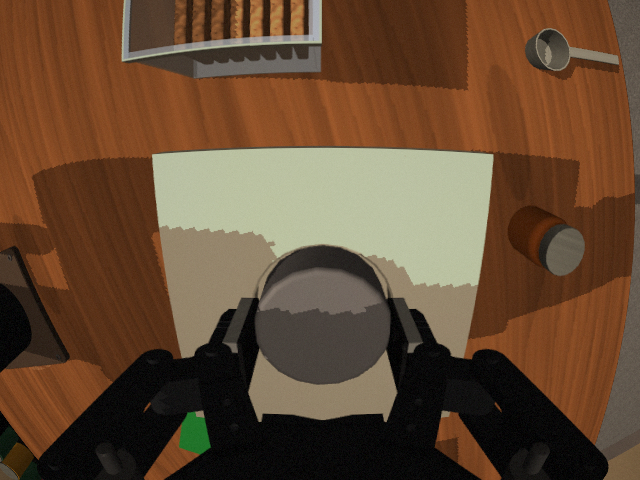

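The wrist view shows the lid's far plate edge from (152,154) to (493,154), and the near side of the canister's rim from (122,61) to (322,43). I'll measure both using depth.

```bash
cat > m.py <<'E'
from h import *
d=np.load("w4.npy");c=camera_params("wrist");K=np.array(c["intrinsics"]);R=np.array(c["R"]);t=np.array(c["t"])
v,u=np.mgrid[:480,:640];p=np.stack([u,v],-1)-K[:2,2];p=p/K[0,0];r=np.linalg.norm(p,axis=-1,keepdims=True)
P=np.concatenate([p/r*np.tan(r)*d[...,None],d[...,None]],-1);W=(P-t)@R
z=W[...,2]
lid=(d>0)&(v>140)&(v<235)&(u>145)&(u<500)&(z>215);can=(d>0)&(v<75)&(u>110)&(u<335)&(z>142)&(z<158)
print("lid z",np.percentile(z[lid],[10,50,90]),"can z",np.percentile(z[can],[10,50,90]),can.sum())
yaw=2*np.arctan2(state()["ee_rot"][2],state()["ee_rot"][1]);ux=np.array([np.cos(yaw),np.sin(yaw)]);uy=np.array([ux[1],-ux[0]])
T=state()["eef_pos"][:2];print("tool yaw",np.degrees(yaw))
def tf(m): q=W[m][:,:2]-T;return q@ux,q@uy
# lid front edge & sides in tool frame
x,y=tf(lid);print("lid front x",[np.round(x[(abs(y-k)<4)].max(),1) for k in(-60,-30,0,30,60)],"y range",[(round(y[abs(x-k)<4].min(),1),round(y[abs(x-k)<4].max(),1)) for k in(45,55,65)])
x,y=tf(can);a=[(k,round(x[abs(y-k)<3].min(),1)) for k in range(-80,70,15) if (abs(y-k)<3).any()];print("can near edge",a)
print("y range",[(k,round(y[abs(x-k)<4].min(),1),round(y[abs(x-k)<4].max(),1)) for k in(140,150,160,170,180) if (abs(x-k)<4).any()])
E
python3 m.py
python3 - <<'E'
import cv2,numpy as np
p=cv2.imread("pics/w4.png");a=cv2.resize(p[0:90,105:345],None,fx=3.2,fy=3.2,interpolation=2);b=np.hstack([p[130:190,135:255],p[130:190,390:510]]);b=cv2.resize(b,None,fx=3.2,fy=3.2,interpolation=2)
cv2.imwrite("pics/c4.png",np.vstack([a,b]))
E
```

```text
lid z [237.59901669 238.46675542 239.27507908] can z [145.50450107 150.13897827 151.27776643] 3130
tool yaw 75.09102123919158
lid front x [np.float64(70.9), np.float64(70.9), np.float64(70.8), np.float64(71.0), np.float64(70.9)] y range [(np.float64(-71.0), np.float64(69.4)), (np.float64(-71.4), np.float64(69.7)), (np.float64(-71.1), np.float64(69.9))]
can near edge [(-80, np.float64(130.1)), (-65, np.float64(129.9)), (-50, np.float64(129.9)), (-35, np.float64(129.9)), (-20, np.float64(129.7)), (-5, np.float64(130.1))]
y range [(140, np.float64(-135.7), np.float64(-1.8)), (150, np.float64(-136.0), np.float64(-1.8)), (160, np.float64(-136.1), np.float64(-1.8)), (170, np.float64(-135.6), np.float64(-129.0)), (180, np.float64(-129.8), np.float64(-129.8))]
```

View pics/c4.png

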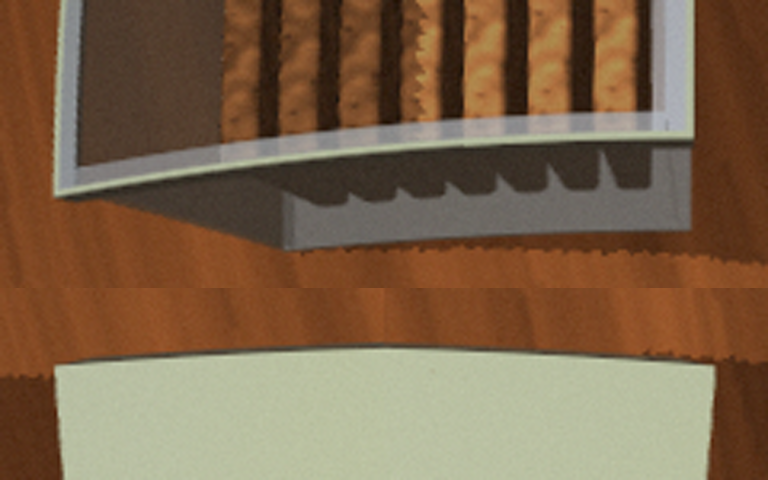

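The crop confirms the rim and the plate edges. The lid and canister are parallel, so the remaining offset is about (196.2, -68.0) in the tool's axes.

send_rows --deltas '[[40,[8.2,-3,0],[0,0,0]],[40,[18,-6,0],[0,0,0]],[40,[25,-8.5,0],[0,0,0]],[40,[30,-10.5,0],[0,0,0]],[40,[30,-10.5,0],[0,0,0]],[40,[30,-10.5,0],[0,0,0]],[40,[25,-8.5,0],[0,0,0]],[40,[18,-6.5,0],[0,0,0]],[40,[12,-4,0],[0,0,0]],[40,[0,0,0],[0,0,0]],[40,[0,0,0],[0,0,0]],[40,[0,0,0],[0,0,0]]]'

```text
clock: 14.37
eef_pos: [515.2, 240.3, 239.0]
ee_rot: [0.0, 0.793, 0.609, -0.0]
contact_force: [0.8, -0.1, -4.3]
width: 0.631
grasp_force: 64.3
```

send_rows --deltas '[[40,[0,0,10],[0,0,0]],[40,[0,0,14],[0,0,0]],[40,[0,0,10],[0,0,0]],[40,[0,0,4],[0,0,0]],[40,[0,0,0],[0,0,0]],[40,[0,0,0],[0,0,0]],[40,[0,0,0],[0,0,0]],[40,[0,0,0],[0,0,0]]]'

```text
clock: 15.03
eef_pos: [515.5, 241.3, 202.1]
ee_rot: [0.0, 0.793, 0.61, 0.001]
contact_force: [0.6, -0.7, -3.7]
width: 0.629
grasp_force: 64.3
```

Run:
```python
from h import *
s=state();print(s["eef_pos"],s["ee_rot"],s["width"],s["contact_force"])
p,d=capture("top");cv2.imwrite("pics/t5.png",p[:,:,::-1]);np.save("t5.npy",d)
p,d=capture("scene");cv2.imwrite("pics/s5.png",p[:,:,::-1]);np.save("s5.npy",d)
W=world("scene",d)
v,u=np.mgrid[:480,:640]
print(rect(W,(abs(W[...,2]-199)<5)&(u>380)&(u<520)))
```

```text
[515.46311119 241.3478068  202.12617862] [3.47953877e-04 7.92543942e-01 6.09814145e-01 8.29073369e-04] 0.6288083860825229 [ 0.58609294 -0.65851477 -3.73905749]
([407, 132, 98, 37, 1882], np.float64(199.9390986173759), ((516.5452270507812, 241.81088256835938), (144.097412109375, 146.28677368164062), 74.79478454589844))
```

send_rows --deltas '[[40,[-0.2,-0.8,4],[0,0,0]],[40,[0,0,4],[0,0,0]],[40,[0,0,3],[0,0,0]],[40,[0,0,0],[0,0,0]],[40,[0,0,0],[0,0,0]],[40,[0,0,0],[0,0,0]],[40,[0,0,0],[0,0,0]]]'

```text
clock: 15.72
eef_pos: [514.2, 241.3, 190.3]
ee_rot: [0.0, 0.793, 0.61, 0.0]
contact_force: [-0.1, -0.1, -4.1]
width: 0.629
grasp_force: 64.3
```

send_rows --deltas '[[40,[0,0,1.5],[0,0,0]],[40,[0,0,1.5],[0,0,0]],[40,[0,0,1.5],[0,0,0]],[40,[0,0,1.5],[0,0,0]],[40,[0,0,0],[0,0,0]],[40,[0,0,0],[0,0,0]]]'

```text
clock: 16.22
eef_pos: [513.9, 241.3, 183.9]
ee_rot: [-0.0, 0.793, 0.61, -0.0]
contact_force: [-0.3, 0.0, -3.9]
width: 0.628
grasp_force: 64.3
```

send_rows --deltas '[[40,[0.1,0.5,1.5],[0,0,0]],[40,[0,0,1.5],[0,0,0]],[40,[0,0,1.5],[0,0,0]],[40,[0,0,1.5],[0,0,0]],[40,[0,0,0],[0,0,0]],[40,[0,0,0],[0,0,0]]]'

```text
clock: 16.72
eef_pos: [514.5, 241.2, 177.9]
ee_rot: [-0.0, 0.793, 0.61, -0.0]
contact_force: [-0.3, -0.4, -4.1]
width: 0.632
grasp_force: 64.3
```

send_rows --deltas '[[40,[0,0,1.5],[0,0,0]],[40,[0,0,1.5],[0,0,0]],[40,[0,0,1.5],[0,0,0]],[40,[0,0,1.5],[0,0,0]],[40,[0,0,0],[0,0,0]],[40,[0,0,0],[0,0,0]]]'

```text
clock: 17.22
eef_pos: [514.5, 241.2, 171.9]
ee_rot: [-0.0, 0.793, 0.61, -0.0]
contact_force: [0.9, 0.1, -3.6]
width: 0.633
grasp_force: 64.3
```

send_rows --deltas '[[40,[0,0,1.5],[0,0,0]],[40,[0,0,1.5],[0,0,0]],[40,[0,0,1.5],[0,0,0]],[40,[0,0,1.5],[0,0,0]],[40,[0,0,1.5],[0,0,0]],[40,[0,0,0],[0,0,0]],[40,[0,0,0],[0,0,0]]]'

```text
clock: 17.8
eef_pos: [514.4, 241.2, 164.4]
ee_rot: [-0.0, 0.793, 0.61, -0.0]
contact_force: [-0.5, 0.2, -3.8]
width: 0.63
grasp_force: 64.3
```

send_rows --deltas '[[40,[0,0,0.8],[0,0,0]],[40,[0,0,0.8],[0,0,0]],[40,[0,0,0],[0,0,0]],[40,[0,0,0],[0,0,0]]]'

```text
clock: 18.13
eef_pos: [514.5, 241.2, 163.0]
ee_rot: [-0.0, 0.793, 0.61, -0.0]
contact_force: [-0.6, -0.9, -3.6]
width: 0.632
grasp_force: 64.3
```

send_rows --deltas '[[40,[0,0,0.6],[0,0,0]],[40,[0,0,0.6],[0,0,0]],[40,[0,0,0],[0,0,0]],[40,[0,0,0],[0,0,0]]]'

```text
clock: 18.47
eef_pos: [514.7, 241.3, 162.1]
ee_rot: [0.0, 0.793, 0.61, 0.0]
contact_force: [-0.3, -0.4, -1.9]
width: 0.627
grasp_force: 64.4
```

send_rows --deltas '[[40,[0,0,0.5],[0,0,0]],[40,[0,0,0],[0,0,0]],[40,[0,0,0],[0,0,0]]]'

```text
clock: 18.72
eef_pos: [514.7, 241.3, 162.0]
ee_rot: [0.0, 0.793, 0.61, 0.0]
contact_force: [-2.6, -0.5, 1.1]
width: 0.627
grasp_force: 64.8
```

Seated: the weight is carried at 162 mm, as expected. Releasing and rising.

send_rows --deltas '[[68,[0,0,0],[0,0,0]],[75,[0,0,0],[0,0,0]],[90,[0,0,0],[0,0,0]],[100,[0,0,0],[0,0,0]],[100,[0,0,0],[0,0,0]],[100,[0,0,0],[0,0,0]]]'

```text
clock: 19.22
eef_pos: [514.7, 241.3, 161.4]
ee_rot: [0.0, 0.793, 0.61, 0.0]
contact_force: [0.2, 0.5, 0.2]
width: 1.0
grasp_force: 0.0
```

send_rows --deltas '[[100,[0,0,-5],[0,0,0]],[100,[0,0,-15],[0,0,0]],[100,[0,0,-25],[0,0,0]],[100,[0,0,-25],[0,0,0]],[50,[0,0,-20],[0,0,0]],[0,[0,0,-10],[0,0,0]],[0,[0,0,0],[0,0,0]],[0,[0,0,0],[0,0,0]],[0,[0,0,0],[0,0,0]]]'

```text
clock: 19.97
eef_pos: [513.8, 241.0, 259.5]
ee_rot: [-0.001, 0.793, 0.61, -0.001]
contact_force: [0.1, -0.1, -0.0]
width: 0.301
grasp_force: 0.0
```

Run:
```python
from h import *
s=state();print(s["eef_pos"],s["contact_force"])
p,d=capture("wrist");cv2.imwrite("pics/w6.png",p[:,:,::-1]);np.save("w4.npy",d)
exec(open("m.py").read().split("lid=")[0])
print("plate z by quadrant",[round(float(np.median(z[b-5:b+5,a-5:a+5])),1) for a,b in((240,170),(400,170),(240,290),(400,290),(323,235))])
```

```text
[513.75395778 241.00780993 259.49552816] [ 0.11993799 -0.07082229 -0.02669688]
plate z by quadrant [161.7, 161.4, 161.7, 161.7, 179.8]
```

View pics/w6.png

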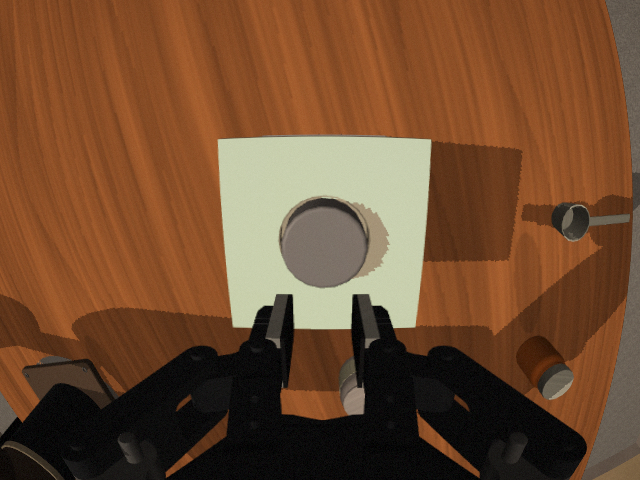

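The wrist view shows the lid seated square with the button up at (324,243). The plate is level at 161.6 and the button top at 179.8. Now the final press with shut fingers.

send_rows --deltas '[[0,[0,0,10],[0,0,0]],[0,[0,0,18],[0,0,0]],[0,[0,0,20],[0,0,0]],[0,[0,0,15],[0,0,0]],[0,[0,0,7],[0,0,0]],[0,[0,0,0],[0,0,0]],[0,[0,0,0],[0,0,0]],[0,[0,0,0],[0,0,0]],[0,[0,0,0],[0,0,0]]]'

```text
clock: 20.77
eef_pos: [515.4, 241.4, 192.7]
ee_rot: [0.0, 0.793, 0.61, 0.001]
contact_force: [-0.8, 0.8, 0.3]
width: 0.0
grasp_force: 0.0
```

send_rows --deltas '[[0,[0,0,2],[0,0,0]],[0,[0,0,2],[0,0,0]],[0,[0,0,2],[0,0,0]],[0,[0,0,2],[0,0,0]],[0,[0,0,2],[0,0,0]],[0,[0,0,0],[0,0,0]],[0,[0,0,0],[0,0,0]]]'

```text
clock: 21.35
eef_pos: [514.4, 241.2, 181.0]
ee_rot: [-0.0, 0.793, 0.61, -0.0]
contact_force: [0.4, -0.4, 0.6]
width: -0.001
grasp_force: 0.0
```

send_rows --deltas '[[0,[0,0,1.5],[0,0,0]],[0,[0,0,1.5],[0,0,0]],[0,[0,0,1.5],[0,0,0]],[0,[0,0,1.5],[0,0,0]],[0,[0,0,1.5],[0,0,0]],[0,[0,0,1.5],[0,0,0]],[0,[0,0,0],[0,0,0]],[0,[0,0,0],[0,0,0]]]'

```text
clock: 22.02
eef_pos: [514.8, 241.3, 172.6]
ee_rot: [0.0, 0.793, 0.61, 0.0]
contact_force: [-0.4, 1.0, 4.2]
width: -0.004
grasp_force: 2.0
```

send_rows --deltas '[[0,[0,0,1.5],[0,0,0]],[0,[0,0,1.5],[0,0,0]],[0,[0,0,1.5],[0,0,0]],[0,[0,0,1],[0,0,0]],[0,[0,0,1],[0,0,0]],[0,[0,0,1],[0,0,0]],[0,[0,0,0],[0,0,0]],[0,[0,0,0],[0,0,0]]]'

```text
clock: 22.68
eef_pos: [514.8, 241.3, 165.3]
ee_rot: [0.0, 0.793, 0.61, 0.0]
contact_force: [-1.9, -0.5, 5.0]
width: -0.002
grasp_force: 2.9
```

send_rows --deltas '[[0,[0,0,0.8],[0,0,0]],[0,[0,0,0.8],[0,0,0]],[0,[0,0,0.8],[0,0,0]],[0,[0,0,0.8],[0,0,0]],[0,[0,0,0.8],[0,0,0]],[0,[0,0,0],[0,0,0]],[0,[0,0,0],[0,0,0]]]'

```text
clock: 23.27
eef_pos: [514.9, 241.3, 161.7]
ee_rot: [0.0, 0.793, 0.61, 0.0]
contact_force: [-1.3, -0.7, 6.2]
width: -0.0
grasp_force: 3.5
```

send_rows --deltas '[[0,[0,0,0.6],[0,0,0]],[0,[0,0,0.6],[0,0,0]],[0,[0,0,0.6],[0,0,0]],[0,[0,0,0],[0,0,0]],[0,[0,0,0],[0,0,0]]]'

```text
clock: 23.68
eef_pos: [514.9, 241.3, 160.0]
ee_rot: [0.0, 0.792, 0.61, 0.0]
contact_force: [-1.7, -1.2, 6.9]
width: -0.002
grasp_force: 3.8
```

send_rows --deltas '[[0,[0,0,0.6],[0,0,0]],[0,[0,0,0.6],[0,0,0]],[0,[0,0,0],[0,0,0]],[0,[0,0,0],[0,0,0]]]'

```text
clock: 24.02
eef_pos: [514.9, 241.3, 159.0]
ee_rot: [0.0, 0.793, 0.61, 0.0]
contact_force: [-2.1, -0.5, 7.6]
width: 0.005
grasp_force: 4.1
```

send_rows --deltas '[[0,[0,0,0.5],[0,0,0]],[0,[0,0,0.5],[0,0,0]],[0,[0,0,0],[0,0,0]],[0,[0,0,0],[0,0,0]]]'

```text
clock: 24.35
eef_pos: [514.9, 241.3, 158.1]
ee_rot: [0.0, 0.793, 0.61, 0.0]
contact_force: [-1.4, -0.9, 8.3]
width: 0.002
grasp_force: 4.3
```

send_rows --deltas '[[0,[0,0,0.4],[0,0,0]],[0,[0,0,0],[0,0,0]],[0,[0,0,0],[0,0,0]]]'

```text
clock: 24.6
eef_pos: [514.9, 241.3, 157.9]
ee_rot: [0.0, 0.792, 0.61, 0.0]
contact_force: [-3.2, -1.2, 9.0]
width: 0.001
grasp_force: 4.6
```

send_rows --deltas '[[0,[0,0,0.4],[0,0,0]],[0,[0,0,0],[0,0,0]],[0,[0,0,0],[0,0,0]]]'

```text
clock: 24.85
eef_pos: [514.9, 241.4, 157.8]
ee_rot: [0.0, 0.792, 0.61, 0.0]
contact_force: [-4.4, -1.1, 10.2]
width: 0.002
grasp_force: 5.2
```

send_rows --deltas '[[0,[0,0,0.4],[0,0,0]],[0,[0,0,0],[0,0,0]],[0,[0,0,0],[0,0,0]]]'

```text
clock: 25.1
eef_pos: [514.9, 241.4, 157.7]
ee_rot: [0.0, 0.792, 0.61, 0.0]
contact_force: [-4.4, -2.0, 11.6]
width: -0.001
grasp_force: 5.7
```

send_rows --deltas '[[0,[0,0,0.4],[0,0,0]],[0,[0,0,0],[0,0,0]],[0,[0,0,0],[0,0,0]]]'

```text
clock: 25.35
eef_pos: [515.0, 241.4, 157.6]
ee_rot: [0.0, 0.792, 0.61, 0.0]
contact_force: [-4.7, -2.6, 12.7]
width: -0.006
grasp_force: 6.3
```

send_rows --deltas '[[0,[0,0,-2],[0,0,0]],[0,[0,0,-5],[0,0,0]],[0,[0,0,-10],[0,0,0]],[0,[0,0,-20],[0,0,0]],[0,[0,0,-30],[0,0,0]],[0,[0,0,-30],[0,0,0]],[0,[0,0,-10],[0,0,0]],[0,[0,0,0],[0,0,0]],[0,[0,0,0],[0,0,0]],[0,[0,0,0],[0,0,0]]]'

```text
clock: 26.18
eef_pos: [513.4, 240.9, 259.4]
ee_rot: [-0.001, 0.793, 0.61, -0.002]
contact_force: [1.3, 0.3, -0.1]
width: -0.005
grasp_force: 0.0
```

Run:
```python
from h import *
s=state();print(s["eef_pos"],s["contact_force"])
p,d=capture("wrist");cv2.imwrite("pics/w7.png",p[:,:,::-1]);np.save("w4.npy",d)
exec(open("m.py").read().split("lid=")[0])
print("plate z",[round(float(np.median(z[b-5:b+5,a-5:a+5])),1) for a,b in((240,170),(400,170),(250,270),(390,270),(323,225),(323,240))])
```

```text
[513.39399203 240.89455556 259.39176413] [ 1.25506581  0.28417934 -0.10055336]
plate z [161.9, 161.8, 161.9, 161.7, 168.0, 168.1]
```

Button top is 168, 6 mm above the plate (161.8), so it is locked; the lid is level and home. Handing in.

```bash
python3 -c "
from workcell import *
print(finish_job())"
```

```text
the job is handed in; nothing more can be done
None
```

The canister is closed: the lid is fully home and level in the mouth with its button locked down, the press peaked at about 12.7 N, the gripper is clear, and the job was handed in at about 26 s (no verdict was returned).

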